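# Park the optical rail in its bay behind the post

## Task

Put the silver rail away in the white-walled bay: push it across the plate with the fingertips, its red end first, angled in behind the steel post, and then its blue end, until the whole rail lies in the bay along the back wall. Only slide it, never lift or tip it; leave the lenses and other loose things where they are, and take the hand clear at the end.

Things in the scene. Friction and masses are not known exactly. Their poses are not given: they have to be found in the camera images.
- bay: rail bay, fixed: low white U-shaped fence, walls 10 mm thick and 20 mm high, inside 310 mm long and 60 mm deep, its grey floor level with the dark base plate and the work surface (z = 0), long front side open to the robot. Origin: middle of the open front edge, on the plate; x into the bay (inner back wall at +60 mm), y along it to the robot's left (cheeks' inner faces at +-155 mm)
- post: upright steel post with a red cap, 20 mm diameter, 54 mm tall, fixed to the plate 30 to 38 mm (its centre) in front of the bay's open edge, 55 to 95 mm left of the bay's middle: the rail cannot go straight in sideways. Origin: centre of its foot; axes parallel to the bay's
- rail: loose silver aluminium rail, 260 x 40 x 20 mm high, about 0.45 kg, lying flat in front of the bay, right of the post, roughly along the bay. Origin: centre of its underside; y along it to the red end, x across it towards the bay. A few newtons slide it; pushed sideways near one end it turns about a point between its middle and the other end, pushed at its middle it goes straight
- red_end (a point): centre of the rail's end face with the red cap (rail y = +130 mm), 10 mm above the plate; at the start this is the left end, the one nearer the post
- blue_end (a point): centre of the rail's end face with the blue cap (rail y = -130 mm), 10 mm above the plate; at the start the right end
- objective: small objective lens standing on the plate: black barrel with a red ring, 48 mm diameter, 58 mm tall. A bystander, loose; origin: centre of its underside
- eyepiece: eyepiece standing on the plate: black, thin aluminium band low down, 40 mm diameter, 52 mm tall. A bystander, loose; origin: centre of its underside
- lens_cap: black round lens cap lying beyond the left cheek of the bay, 46 mm diameter, 14 mm tall. A bystander, loose; origin: centre of its underside
- large_cap: larger black round lens cap lying at the left front of the plate, 56 mm diameter, 22 mm tall. A bystander, loose; origin: centre of its underside
- specimen_mount: specimen mount standing to the right of the bay: white disc 60 mm diameter with an aluminium stub and a thin white pin, 48 mm tall in all. A bystander, loose; origin: centre of its underside
- driver: screwdriver with red handle, 160 mm long, lying at the left side of the plate, handle towards the robot (origin near its middle). A bystander, loose
Mind the look-alikes: they are no part of the job. Several things have the shape of the post; the one meant has the colours described above.

How it is judged:
By the outcome, as a careful person would: the job done as asked, in the order asked, and still so for the second after the job is handed in, with the robot touching nothing.
It also fails if it takes over 58 s, if anything falls off the work surface, if the arm or the gripper's body presses on something with over 40 N, if the wrist force passes 120 N, or if a joint passes its speed limit or range.

## Robot

A 6-joint arm with a two-finger parallel gripper is mounted at the origin on the work surface. World frame = base frame: x ahead of the robot, y to its left, z up, the work surface at z = 0. Lengths are in m, angles in degrees, forces in N, time in s.
With the tool pointing down it reaches from about 0.375 to 0.975 m from the base axis. Payload 3.8 kg.
Tool frame: the origin (TCP) lies on the centre line of the jaws, within the pads' length; the fingertips stand 25 mm ahead of it and the grasp point (between the pads) lies 6 mm ahead of it; z points along the fingers, y is the direction in which the jaws open and shut (so a half turn about z gives the same grasp; the last joint's range is limited). The gripper opens to 88 mm and grips with 3 to 60 N. Pads are 18 mm wide; open, the fingers measure 123 mm over their backs; the gripper's body (75 mm by 187 mm) begins 45 mm behind the grasp point.
Start: joints at [69.792, 15.12, 91.902, -0, 72.978, -2.114], TCP at [0.21, 0.642, 0.264] pointing down, gripper open.
Joint ranges: [-150.88, 150.88], [-54.13, 125.18], [17.81, 147.31], [-75.09, 255.09], [0, 152.58], [-146.25, 146.25]. Speed limits (degrees/s): [147.25, 147.25, 180, 180, 180, 180].

## Interface

Orientations are given as [roll, pitch, yaw] about the fixed x, y, z axes, in that order (R = Rz(yaw) Ry(pitch) Rx(roll)).
In Python, from cell import robot gives the robot as it stands.
- The arm moves only by the tool drive_tool, never from a script. Its argument "deltas" is a list of rows, each a list of 7 numbers: the shift along the tool's x, y, z in m, then the turn, a rotation vector about the tool's x, y, z in degrees, then the finger opening in m, from 0 to 0.0881. In form: [[x, y, z, rx, ry, rz, grip], ...]. A call has 1 to 12 rows; each row shifts and turns the pose as measured when the row begins, along the tool's axes as they then stand; what a row does not reach is not made up. A row lasts 1/10 s, in which the tool goes at most 50 mm and 8.59 degrees, less where a joint would pass 70% of its speed; a pose out of reach is approached as far as the arm can. A call with a gripper value outside its range is refused whole. The fingers move at their own pace and stop on an object; "squeeze" is the grip in N (left out, the last holds). Time passes only in rows, so rows that do not move let the fingers close. It gives the time, the measured TCP pose, the force and the opening at its end, in the units of the state.
- robot.observe(): the state, without advancing time (a new reading comes with each control period).
- robot.capture(name): name is "scene" or "side" or "wrist"; returns the picture (480x640x3 uint8, blue, green, red); there is no depth.
- robot.camera_model(name): a dict with "fx", "fy", "cx", "cy" (pixels), "extrinsics" (4x4, takes a point from camera to world coordinates). Camera axes: x right, y up, looking along -z (the intrinsics and any distortion apply to the point x, -y, -z); pixel columns grow to the right and rows downward; lengths in m; the calibration is good to about 2 mm. A picture is of the moment at which its call begins: read the wrist's pose just before it. camera_model takes no time and is no camera call; for the wrist camera it gives the pose at the moment of the call.
- robot.job_done(): hands the job in, once; it reports no verdict.
Trained networks look in the newest picture that a camera, given by its name, has taken for a name from the list of things; names that differ only in an ending like _2 or _b are one class to them, and where a whole thing is asked for, a point or a joint stands for the part that bears it (a point fixed in the world has none). Each returns a list of dicts, best first, with "score" (0 to 1); they miss things now and then, are a little off and sometimes report something else, mostly with a low value. They report only what shows in the picture. A call takes as long as a camera call. They do not tell look-alikes from the thing itself.
- robot.cut_out(target, camera): "region" (480x640 bool, what is visible of it) and "xy" ([column, row] in pixels, amid what is visible of it).
The state is a dict: "clock": time; "qpos": joint angles; "qd": joint speeds; "tau": joint torques, N m; "eef_pos": TCP position; "eef_rot": TCP orientation; "wrist_force": force on the tool from outside, world axes, zero at the start; "ft_torque": the same for the moment, N m; "grip_width": opening from 0.0 (shut) to 1.0 (fully open).
Only numpy, scipy, OpenCV 4.12 (cv2) and the standard library are available. Lean on these libraries where they do the work, as an engineer would, in place of code of your own. Each camera call takes 0.05 s, during which the arm holds its last target.

## Working session

There is one attempt and no reset: what is moved stays moved. The work goes in short steps, Python scripts to look and compute and a tool call to move; the robot and the scene stay as the last step left them, time stands still between calls to the robot, and variables do not carry over. Pictures are saved under pics/ and viewed, and the job is handed in when it is done.

Besides the shell and the picture viewer there is one more tool, called after "Emit:" by a JSON object that holds its "method" and its "body". drive_tool: Moves the arm, as the interface text tells. Its arguments: {"type":"object","properties":{"deltas":{"type":"array"},"squeeze":{"type":"number"}},"required":["deltas"]}

```bash
ls; mkdir -p pics; python3 - <<'E'
from cell import robot
import cv2
print(robot.observe())
for n in("scene","side","wrist"):
    im=robot.capture(n);cv2.imwrite(f"pics/{n}0.png",im);m=robot.camera_model(n);print(n,m)
E
```

```text
pics
{'clock': 0.0, 'qpos': array([ 6.97935572e+01,  1.51680559e+01,  9.19799980e+01,  1.22137237e-03,
        7.29784458e+01, -2.11365471e+00]), 'qd': array([-0.01078299, -0.04970677,  0.03252627, -0.03217709,  0.00881791,
       -0.06504472]), 'tau': array([ 5.86084552e-04, -5.02116179e+01, -3.56877100e+01,  7.30181322e-02,
        2.96869583e-02, -1.85073868e-04]), 'eef_pos': array([0.20938944, 0.64101457, 0.26241276]), 'eef_rot': array([-1.79873629e+02, -5.83182278e-03,  1.61906847e+02]), 'wrist_force': array([0.63654214, 0.51989119, 0.19729116]), 'ft_torque': array([-0.0027163 , -0.06599701, -0.02125468]), 'grip_width': 1.0002730101023243}
scene {'fx': 476.60663795972397, 'fy': 476.60663795972397, 'cx': 317.42349223527793, 'cy': 242.8375130565293, 'extrinsics': array([[ 0.79208927, -0.51233916,  0.33181798,  0.90655961],
       [ 0.61032492,  0.67356655, -0.41690718, -0.35117314],
       [-0.00990362,  0.53274448,  0.8462182 ,  0.91890631],
       [ 0.        ,  0.        ,  0.        ,  1.        ]])}
side {'fx': 457.8682804189639, 'fy': 457.8682804189639, 'cx': 316.1013181925915, 'cy': 239.0442647909911, 'extrinsics': array([[-0.77129919,  0.32802708, -0.54543175,  0.15031344],
       [-0.63646698, -0.40115632,  0.65877415,  0.59860203],
       [-0.00270763,  0.85526127,  0.51818995,  0.43887182],
       [ 0.        ,  0.        ,  0.        ,  1.        ]])}
wrist {'fx': 349.4042914752255, 'fy': 349.4042914752255, 'cx': 320.9965394322982, 'cy': 237.08788297401804, 'extrinsics': array([[ 0.31017014, -0.90442717, -0.29292658,  0.13192732],
       [ 0.95068032,  0.29469343,  0.0967611 ,  0.6663847 ],
       [-0.00118983, -0.30849194,  0.95122621,  0.38369207],
       [ 0.        ,  0.        ,  0.        ,  1.        ]])}
```

View pics/scene0.png

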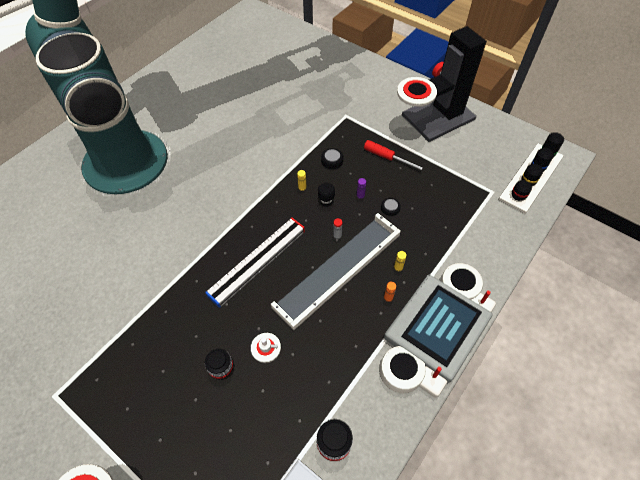

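View pics/side0.png

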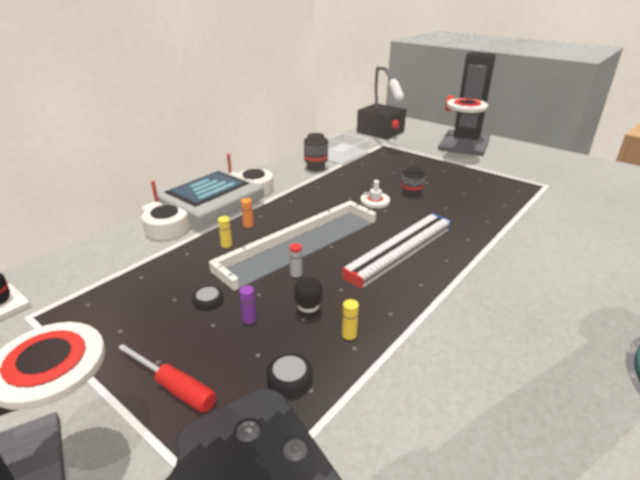

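View pics/wrist0.png

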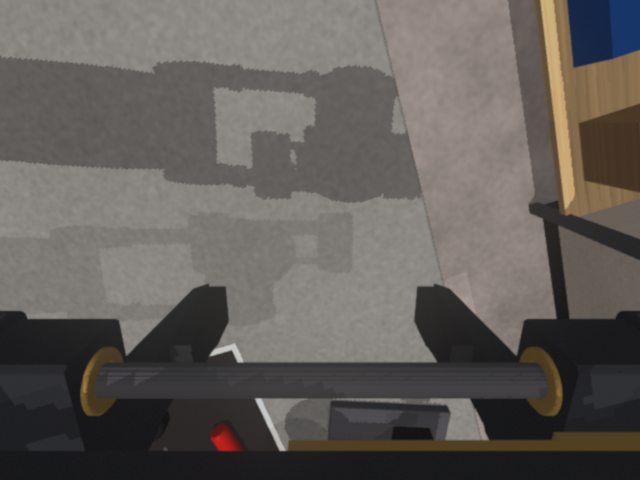

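The scene shows the rail with its red end at (298,225) and blue end at (212,298), and the bay around (338,270). Candidates for the post: grey with red cap (338,228), yellow (301,180), purple (361,188), yellow (400,261), orange (390,291). By its description, the post is the one at (338,228).

```bash
cat > h.py <<'E'
import numpy as np, cv2
from scipy.optimize import minimize
from cell import robot
def proj(m,P):
    E=m["extrinsics"];p=(np.asarray(P)-E[:3,3])@E[:3,:3]
    return np.stack([m["cx"]+m["fx"]*p[:,0]/-p[:,2], m["cy"]+m["fy"]*-p[:,1]/-p[:,2]],1)
def unproj(m,uv,z):
    E=m["extrinsics"];d=E[:3,:3]@np.array([(uv[0]-m["cx"])/m["fx"],-(uv[1]-m["cy"])/m["fy"],-1.])
    o=E[:3,3];return o+d*(z-o[2])/d[2]
def box(q,x0,x1,y0,y1,h):
    c,s=np.cos(q[2]),np.sin(q[2])
    return np.array([[q[0]+c*x-s*y,q[1]+s*x+c*y,z] for x in(x0,x1) for y in(y0,y1) for z in(0,h)])
def fit(obs,dims,q0):
    # obs: list of (model, mask)
    def cost(q):
        t=0
        for m,M in obs:
            H=cv2.convexHull((proj(m,box(q,*dims))*16).astype(np.int32))
            R=np.zeros((480,640),np.uint8);cv2.fillConvexPoly(R,H,1,lineType=8,shift=4)
            t+=1-(R.astype(bool)&M).sum()/(R.astype(bool)|M).sum()
        return t
    S=np.array([[0,0,0],[.01,0,0],[0,.01,0],[0,0,.1]])
    q=np.array(q0,float)
    for k in range(3):
        r=minimize(cost,q,method="Nelder-Mead",options=dict(initial_simplex=q+S/(k+1),xatol=1e-5,fatol=1e-5));q=r.x
    return q,r.fun
RAIL=(-.02,.02,-.13,.13,.02)
BAY=(0,.07,-.165,.165,.02)
E
python3 - <<'E'
from h import *
ms={n:robot.camera_model(n) for n in("scene","side")}
ims={n:robot.capture(n) for n in ms}
a=unproj(ms["scene"],(298,225),.02);b=unproj(ms["scene"],(212,298),.02);print(a,b)
d=a-b;th=np.arctan2(-d[0],d[1]);print(np.linalg.norm(d),np.degrees(th))
c=(a+b)/2
res={}
for t in("rail","bay","post","objective","eyepiece","lens_cap","large_cap","specimen_mount","driver"):
    for n in ms:
        r=robot.cut_out(t,n)
        for x in r[:4]: print(t,n,round(x["score"],2),np.round(x["xy"]),x["region"].sum(), np.round(unproj(ms[n],x["xy"],.02),3))
        if r: res[t,n]=r[0]["region"]
np.savez("masks.npz",**{t+"_"+n:v for (t,n),v in res.items()})
for obs in (["scene"],["side"],["scene","side"]):
    print(obs,"rail",fit([(ms[n],res["rail",n]) for n in obs],RAIL,[c[0],c[1],th]))
    print(obs,"bay",fit([(ms[n],cv2.morphologyEx(res["bay",n].astype(np.uint8),cv2.MORPH_CLOSE,np.ones((5,5)))>0) for n in obs],BAY,[c[0]+.1,c[1]+.02,th]))
E
python3 - <<'E'
import cv2
cd='pics/'
a=cv2.imread(cd+'scene0.png')[150:340,190:430];b=cv2.imread(cd+'side0.png')[180:320,190:470]
cv2.imwrite(cd+'c0.png',cv2.resize(a,None,fx=3,fy=3));cv2.imwrite(cd+'c1.png',cv2.resize(b,None,fx=2.8,fy=2.8))
E
```

```text
[0.48939425 0.10296579 0.02      ] [ 0.46218506 -0.14875306  0.02      ]
0.25318514902727884 -6.169352223413331
rail scene 0.94 [256. 263.] 2303 [ 0.48 -0.03  0.02]
rail side 0.82 [392. 250.] 2668 [0.469 0.012 0.02 ]
bay scene 0.71 [332. 273.] 4500 [0.626 0.049 0.02 ]
bay side 0.96 [288. 243.] 4976 [0.62  0.108 0.02 ]
bay side 0.57 [209. 298.] 633 [0.606 0.293 0.02 ]
bay side 0.55 [413. 179.] 560 [ 0.589 -0.274  0.02 ]
post scene 0.72 [362. 184.] 156 [0.538 0.289 0.02 ]
post scene 0.67 [334. 226.] 180 [0.556 0.149 0.02 ]
post scene 0.65 [304. 176.] 172 [0.409 0.225 0.02 ]
post scene 0.64 [399. 260.] 162 [0.722 0.163 0.02 ]
post side 0.84 [348. 320.] 544 [0.422 0.204 0.02 ]
post side 0.77 [250. 213.] 237 [0.753 0.073 0.02 ]
post side 0.72 [250. 304.] 554 [0.55  0.264 0.02 ]
post side 0.7 [298. 258.] 409 [0.576 0.132 0.02 ]
objective scene 0.58 [218. 362.] 664 [ 0.568 -0.241  0.02 ]
objective side 0.65 [414. 180.] 613 [ 0.585 -0.272  0.02 ]
objective side 0.41 [182. 384.] 1694 [0.505 0.415 0.02 ]
eyepiece scene 0.65 [327. 193.] 322 [0.485 0.217 0.02 ]
eyepiece side 0.75 [306. 294.] 945
[... 370 characters left out ...]
]
driver scene 0.61 [383. 155.] 371 [0.525 0.399 0.02 ]
driver side 0.93 [181. 384.] 1698 [0.507 0.416 0.02 ]
['scene'] rail (array([ 0.47055384, -0.01960156, -0.0846405 ]), np.float64(0.05814905814905813))
['scene'] bay (array([ 0.59143378,  0.07721661, -0.13418968]), np.float64(0.09089064719009943))
['side'] rail (array([ 0.46853793, -0.0192682 , -0.08450724]), np.float64(0.0835051546391753))
['side'] bay (array([ 0.58912927,  0.08088897, -0.14856669]), np.float64(0.09756982227058397))
['scene', 'side'] rail (array([ 0.47035865, -0.01978298, -0.08359403]), np.float64(0.1555330018495431))
['scene', 'side'] bay (array([ 0.58971047,  0.07739253, -0.14193145]), np.float64(0.19209084847119962))
```

View pics/c0.png

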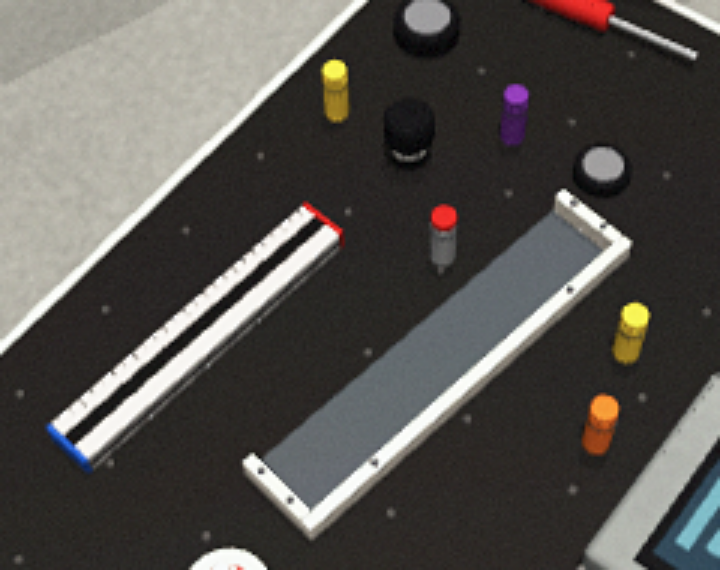

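The crop confirms the choice: a grey cylinder with a red cap at crop (444,235), in front of the left part of the open edge. Next I overlay the fits to check them.

```bash
cat >> h.py <<'E'
def tw(q,p):
    c,s=np.cos(q[2]),np.sin(q[2]);return np.array([q[0]+c*p[0]-s*p[1],q[1]+s*p[0]+c*p[1]])
def tb(q,p):
    c,s=np.cos(q[2]),np.sin(q[2]);d=np.array(p[:2])-q[:2];return np.array([c*d[0]+s*d[1],-s*d[0]+c*d[1]])
def overlay(im,m,bay,rail,post,crop,f,name):
    im=cv2.resize(im,None,fx=f,fy=f,interpolation=cv2.INTER_CUBIC)
    def poly(P,col):
        u=(proj(m,P)+.5)*f;cv2.polylines(im,[u.round().astype(np.int32)],True,col,1)
    def rect(q,x0,x1,y0,y1,z,col): poly([[*tw(q,p),z] for p in((x0,y0),(x0,y1),(x1,y1),(x1,y0))],col)
    rect(rail,-.02,.02,-.13,.13,.02,(0,255,0));rect(rail,-.02,.02,-.13,.13,0,(0,160,0))
    rect(bay,0,.07,-.165,.165,.02,(255,0,255));rect(bay,0,.06,-.155,.155,0.0,(255,255,0));rect(bay,0,.06,-.155,.155,0.02,(0,255,255))
    for z in(0,.054): poly([[post[0]+.01*np.cos(a),post[1]+.01*np.sin(a),z] for a in np.linspace(0,6.28,24)],(255,128,0))
    x0,y0,x1,y1=[int(c*f) for c in crop];cv2.imwrite(name,im[y0:y1,x0:x1])
E
python3 - <<'E'
from h import *
ms={n:robot.camera_model(n) for n in("scene","side")}
p1=unproj(ms["scene"],(337.5,220),.054);p2=unproj(ms["side"],(295.5,247.5),.054);print(p1,p2)
bay=[.5905,.0775,-.1405];rail=[.4703,-.0197,-.084]
print(tb(bay,p1),tb(bay,p2),tb(bay,rail))
for n,c,f in(("scene",(195,180,425,340),3.4),("side",(200,190,460,300),3)):
    overlay(cv2.imread(f"pics/{n}0.png"),ms[n],bay,rail,(p1+p2)/2,c,f,f"pics/ov_{n}.png")
E
```

```text
[0.56632866 0.1490495  0.054     ] [0.56417697 0.14966515 0.054     ]
[-0.03395282  0.06745955] [-0.03616952  0.06776782] [-0.10540385 -0.11307479]
```

View pics/ov_scene.png

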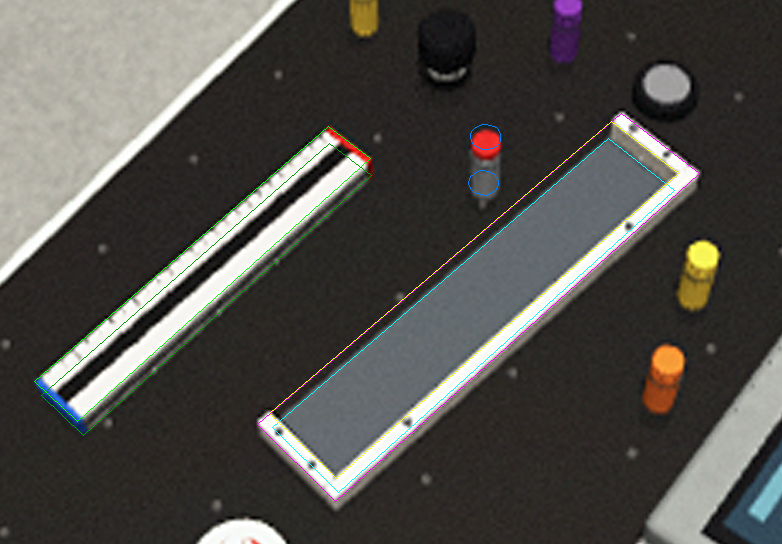

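View pics/ov_side.png

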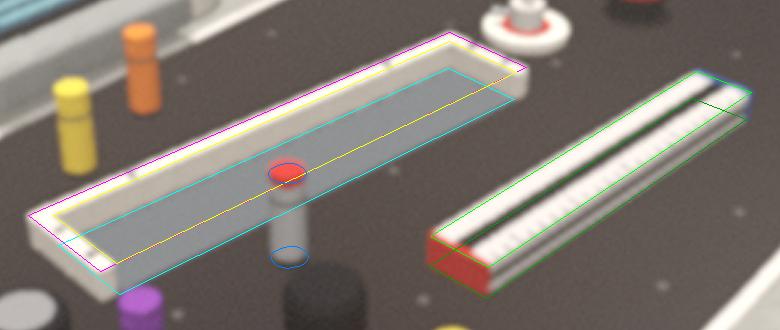

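Overlays agree with the pictures to about 2 mm. In the bay frame, the post is at about (-35, 67) mm and the rail centre at (-105, -113), at -3°. 

Plan:
1. Turn the rail about 26° by pushing near its red end.
2. Push on the blue end, along the rail's axis.
3. Swing the blue end in.
4. Push the whole rail against the back wall.

I move above the red part of the robot-side face first.

Emit:
{"method": "drive_tool", "body": {"deltas": [[-0.032,-0.0385,0,0,0,0,0],[-0.032,-0.0385,0,0,0,0,0],[-0.032,-0.0385,0,0,0,0,0],[-0.032,-0.0385,0,0,0,0,0],[-0.032,-0.0385,0,0,0,0,0],[-0.032,-0.0385,0,0,0,0,0],[-0.032,-0.0385,0,0,0,0,0],[-0.032,-0.0385,0,0,0,0,0],[-0.032,-0.0385,0,0,0,0,0],[-0.032,-0.0385,0,0,0,0,0],[-0.032,-0.0385,0,0,0,0,0]], "squeeze": 10}}

```text
clock: 2.25
eef_pos: [0.413, 0.1321, 0.2634]
eef_rot: [179.6, 0.3, 162.6]
wrist_force: [1.2, -0.1, 1.2]
grip_width: 0.027
```

```bash
cat >> h.py <<'E'
from scipy.spatial.transform import Rotation as Ro
BAYQ=np.array([.5905,.0775,-.1405])
def goto(xyz,yaw,q=None):
    o=robot.observe();R=Ro.from_euler("xyz",o["eef_rot"],degrees=True)
    T=Ro.from_euler("xyz",[180,0,yaw],degrees=True)
    d=R.inv().apply(np.array(xyz)-o["eef_pos"]);rv=(R.inv()*T).as_rotvec(degrees=True)
    print("t",round(o["clock"],2),"pos",np.round(o["eef_pos"],4),"rpy",np.round(o["eef_rot"],1),"F",np.round(o["wrist_force"],1),"grip",round(o["grip_width"],3))
    print("tool delta mm",np.round(d*1000,1),"rot",np.round(rv,1)," bay TCP mm",np.round(tb(BAYQ,o["eef_pos"])*1000,1))
E
python3 -c "
from h import *
r=[.4703,-.0197,-.084]
goto([*tw(r,(-.05,.1)),.09],180-4.8)"
```

```text
t 2.25 pos [0.413  0.1321 0.2634] rpy [179.6   0.3 162.6] F [ 1.2 -0.1  1.2] grip 0.027
tool delta mm [-28.5 -42.2 173.3] rot [  0.3   0.4 -12.6]  bay TCP mm [-183.4   29.2]
```

Emit:
{"method": "drive_tool", "body": {"deltas": [[-0.015,-0.021,0.03,0.3,0.4,0,0],[-0.013,-0.021,0.03,0,0,0,0],[0,0,0.035,0,0,-6.5,0],[0,0,0.035,0,0,-6,0],[0,0,0.03,0,0,0,0],[0,0,0.01,0,0,0,0],[0,0,0.0,0,0,0,0]]}}

```text
clock: 2.95
eef_pos: [0.4345, 0.0752, 0.0935]
eef_rot: [179.8, 0.7, 174.9]
wrist_force: [0.2, 0.2, -0.2]
grip_width: 0.001
```

```bash
python3 -c "
from h import *
r=[.4703,-.0197,-.084]
goto([*tw(r,(-.05,.1)),.035],180-4.8)"
```

```text
t 2.95 pos [0.4345 0.0752 0.0935] rpy [179.8   0.7 174.9] F [ 0.2  0.2 -0.2] grip 0.001
tool delta mm [ 7.1  8.2 58.4] rot [ 0.2  0.7 -0.3]  bay TCP mm [-154.2  -24.1]
```

Emit:
{"method": "drive_tool", "body": {"deltas": [[0.007,0.008,0.0,0.2,0.7,0,0],[0,0,0.025,0,0,0,0],[0,0,0.02,0,0,0,0],[0,0,0.01,0,0,0,0],[0,0,0.0,0,0,0,0]]}}

```text
clock: 3.45
eef_pos: [0.4346, 0.0878, 0.0454]
eef_rot: [179.8, 0.7, 174.9]
wrist_force: [-0.4, -0.6, -0.4]
grip_width: 0.007
```

```bash
python3 -c "
from h import *
r=[.4703,-.0197,-.084]
goto([*tw(r,(-.029,.1)),.035],180-4.8)
for n in('scene','side'): cv2.imwrite(f'pics/{n}1.png',robot.capture(n))"
```

```text
t 3.45 pos [0.4346 0.0878 0.0454] rpy [179.8   0.7 174.9] F [-0.4 -0.6 -0.4] grip 0.007
tool delta mm [-15.5  -4.1  10.6] rot [ 0.2  0.7 -0.3]  bay TCP mm [-155.8  -11.6]
```

View pics/side1.png

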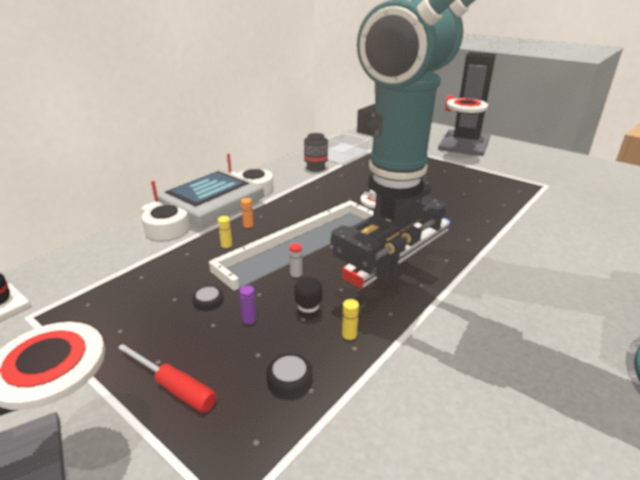

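The fingers stand in front of the red part of the rail and are clear of everything. I lower them and push the first part.

Emit:
{"method": "drive_tool", "body": {"deltas": [[0,-0.004,0.008,0,0.7,0,0],[-0.008,0,0.002,0,0,0,0],[-0.008,0,0,0,0,0,0],[-0.008,0,0,0,0,2,0],[-0.008,0,0,0,0,3,0],[-0.008,0,0,0,0,3,0],[-0.008,0,0,0,0,3,0],[-0.008,0,0,0,0,3,0],[0,0,0,0,0,0,0]]}}

```text
clock: 4.45
eef_pos: [0.4953, 0.0751, 0.0384]
eef_rot: [179.7, -0.2, 160.2]
wrist_force: [0.0, 0.1, 0.8]
grip_width: 0.008
```

```bash
cat >> h.py <<'E'
def look(tag,rail0,dims=RAIL):
    ms={n:robot.camera_model(n) for n in("scene","side")};obs=[]
    for n in ms:
        im=robot.capture(n);cv2.imwrite(f"pics/{n}{tag}.png",im)
        r=robot.cut_out("rail",n)
        if r: 
            print(n,round(r[0]["score"],2),r[0]["region"].sum());obs.append((ms[n],r[0]["region"]))
            q,f=fit(obs[-1:],dims,rail0);print(" ",np.round(q,4),round(f,3))
    q,f=fit(obs,dims,rail0)
    rep(q,f)
    for n,c,fz in(("scene",(195,150,425,340),3.2),("side",(190,170,460,300),2.9)):
        overlay(cv2.imread(f"pics/{n}{tag}.png"),ms[n],BAYQ,q,tw(BAYQ,(-.035,.0675)),c,fz,f"pics/ov_{n}{tag}.png")
    return q
def rep(q,f=0):
    a=BAYQ[2]-q[2]
    print("rail",np.round(q,4),"cost",round(f,3),"| bay: c",np.round(tb(BAYQ,q)*1000,1),"a deg",round(np.degrees(a),1),
     "red",np.round(tb(BAYQ,tw(q,(0,.13)))*1000,1),"blue",np.round(tb(BAYQ,tw(q,(0,-.13)))*1000,1),
     "post margin",round(-1000*tb(q,tw(BAYQ,(-.035,.0675)))[0]-30,1))
E
python3 -c "
from h import *
r=[.4703,-.0197,-.084]
goto([0,0,.034],150)
look('2',[.49,-.02,-.3])"
```

```text
t 4.45 pos [0.4953 0.0751 0.0384] rpy [179.7  -0.2 160.2] F [0.  0.1 0.8] grip 0.008
tool delta mm [ 440.4 -238.6    5. ] rot [ 0.3 -0.3 10.2]  bay TCP mm [-94.  -15.7]
scene 0.63 2396
  [ 0.4949 -0.0153 -0.3562] 0.134
side 0.71 2074
  [ 0.49   -0.0314 -0.3483] 0.309
rail [ 0.4902 -0.0282 -0.3592] cost 0.372 | bay: c [ -84.5 -118.7] a deg 12.5 red [-56.3   8.2] blue [-112.7 -245.6] post margin -37.9
```

View pics/ov_scene2.png

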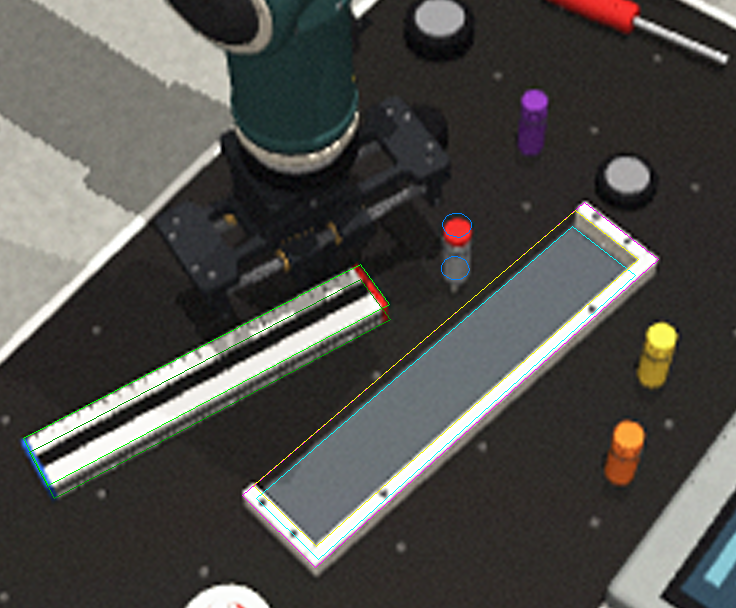

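View pics/ov_side2.png

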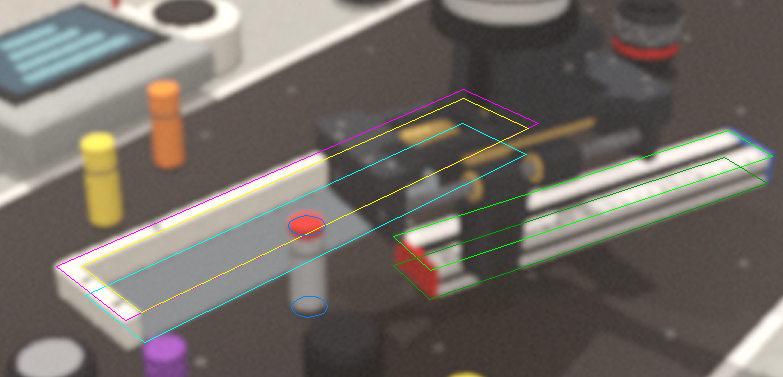

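The rail has turned to 12.5° in the bay frame, with its red end at scene-crop (373,293), still right of the post. I push on to about 24°.

Emit:
{"method": "drive_tool", "body": {"deltas": [[-0.006,0,0.003,0,0,2,0],[-0.006,0,0.001,0,0,2.5,0],[-0.006,0,0,0,0,2.5,0],[-0.006,0,0,0,0,2.5,0],[-0.005,0,0,0,0,2,0],[0,0,0,0,0,0,0]]}}

```text
clock: 5.25
eef_pos: [0.5185, 0.0643, 0.0328]
eef_rot: [179.8, -0.7, 148.0]
wrist_force: [-0.5, -0.3, -1.5]
grip_width: 0.003
```

```bash
python3 -c "
from h import *
goto([0,0,.034],150)
look('3',[.505,-.028,-.55])"
```

```text
t 5.25 pos [0.5185 0.0643 0.0328] rpy [179.8  -0.7 148. ] F [-0.5 -0.3 -1.5] grip 0.003
tool delta mm [ 405.8 -329.1    2.6] rot [ 0.2 -0.7 -2. ]  bay TCP mm [-69.4 -23.1]
scene 0.97 2469
  [ 0.4979 -0.0364 -0.5031] 0.054
side 0.95 2397
  [ 0.4955 -0.0375 -0.5137] 0.221
rail [ 0.4963 -0.0372 -0.5183] cost 0.292 | bay: c [ -77.2 -126.7] a deg 21.6 red [-29.2  -5.9] blue [-125.1 -247.6] post margin 2.4
```

View pics/ov_scene3.png

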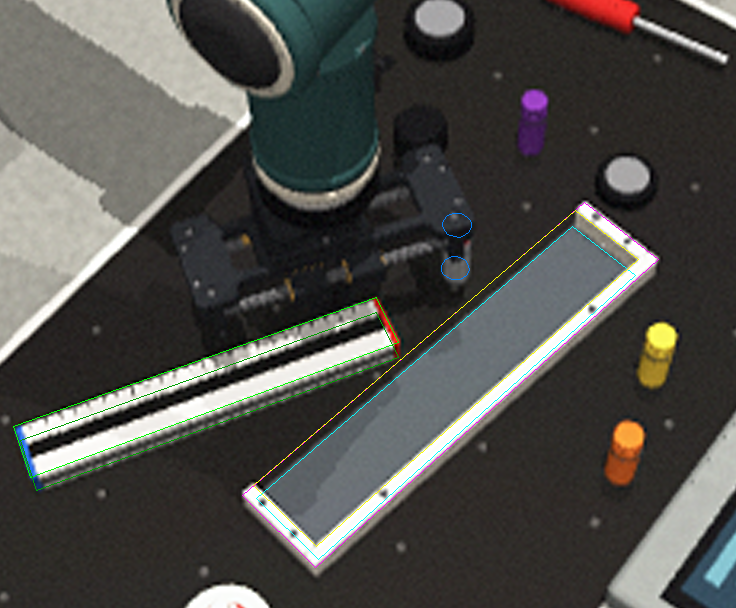

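View pics/ov_side3.png

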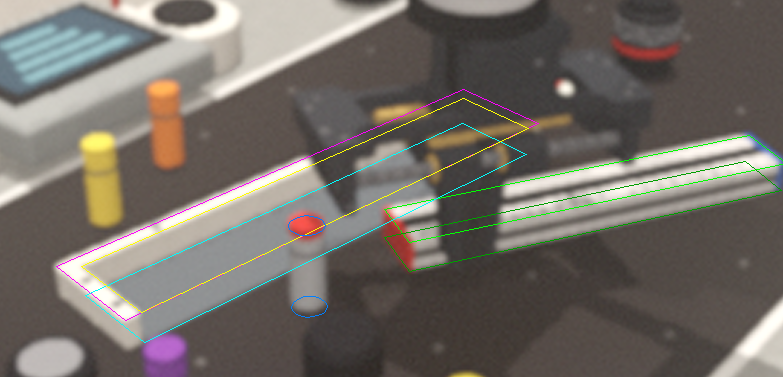

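Emit:
{"method": "drive_tool", "body": {"deltas": [[-0.005,0,-0.001,0,0.5,2,0],[-0.006,0,0,0,0,2,0],[-0.004,0,0,0,0,1,0],[0,0,0,0,0,0,0]]}}

```text
clock: 5.85
eef_pos: [0.5304, 0.056, 0.0333]
eef_rot: [180.0, -1.3, 142.7]
wrist_force: [0.4, 0.4, -0.3]
grip_width: 0.006
```

```bash
python3 -c "
from h import *
goto([0,0,.034],150)
q=look('4',[.500,-.04,-.58])
goto([*tw(q,(-.065,.10)),.12],90+np.degrees(q[2]))
goto([*tw(q,(0,-.165)),.12],90+np.degrees(q[2]))
"
```

```text
t 5.85 pos [0.5304 0.056  0.0333] rpy [180.   -1.3 142.7] F [ 0.4  0.4 -0.3] grip 0.006
tool delta mm [ 387.9 -366.     8.2] rot [ 0.1 -1.3 -7.3]  bay TCP mm [-56.5 -29.7]
scene 0.64 2391
  [ 0.5014 -0.0415 -0.5878] 0.089
side 0.65 2488
  [ 0.4999 -0.041  -0.5952] 0.192
rail [ 0.4995 -0.042  -0.5957] cost 0.287 | bay: c [ -73.4 -131. ] a deg 26.1 red [-16.2 -14.3] blue [-130.5 -247.8] post margin 22.8
t 6.05 pos [0.5299 0.0562 0.0333] rpy [180.   -1.3 142.8] F [-0.2 -0.5 -0.1] grip 0.001
tool delta mm [ 37.1  -0.2 -85.9] rot [-1.  -1.1 86.9]  bay TCP mm [-57.  -29.5]
t 6.05 pos [0.5299 0.0562 0.0333] rpy [180.   -1.3 142.8] F [-0.2 -0.5 -0.1] grip 0.001
tool delta mm [ -42.1 -261.3  -87.8] rot [-1.  -1.1 86.9]  bay TCP mm [-57.  -29.5]
```

View pics/ov_scene4.png

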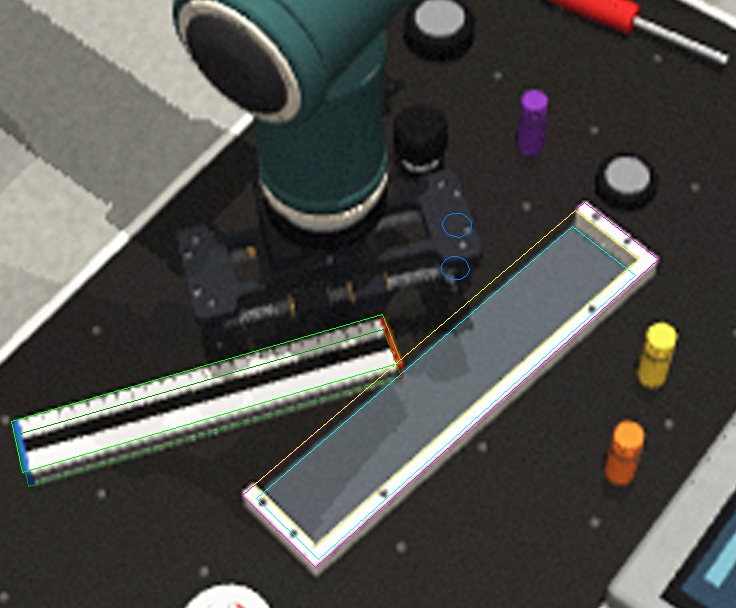

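The rail now stands at 26° with 23 mm of clearance to the post line. I lift off and go to the blue end.

Emit:
{"method": "drive_tool", "body": {"deltas": [[0.012,0,0,0,-1,0,0],[0.005,0,-0.045,0,0,0,0],[0,0,-0.045,0,0,0,0],[-0.01,-0.043,0,0,0,0,0],[-0.01,-0.043,0,0,0,0,0],[-0.01,-0.043,0,0,0,0,0],[-0.01,-0.043,0,0,0,0,0],[-0.01,-0.043,0,0,0,0,0],[-0.01,-0.043,0,0,0,0,0],[0,0,0,0,0,8,0],[0,0,0,0,0,8,0],[0,0,0,0,0,8,0]]}}

```text
clock: 7.25
eef_pos: [0.4064, -0.1865, 0.1303]
eef_rot: [179.8, 0.4, 118.2]
wrist_force: [-0.0, -0.2, -0.9]
grip_width: 0.003
```

Emit:
{"method": "drive_tool", "body": {"deltas": [[0,0,0,0,0,8,0],[0,0,0,0,0,8,0],[0,0,0,0,0,8,0],[0,0,0,0,0,8,0],[0,0,0,0,0,8,0],[0,0,0,0,0,8,0],[0,0,0,0,0,8,0],[0,0,0,0,0,6,0],[0,0,0,0,0,0,0]]}}

```text
clock: 8.15
eef_pos: [0.4052, -0.1876, 0.1309]
eef_rot: [179.3, 0.1, 53.5]
wrist_force: [0.6, 0.1, 0.4]
grip_width: 0.004
```

```bash
python3 -c "
from h import *
goto([*tw([.4998,-.0418,-.594],(0,-.165)),.09],90+np.degrees(-.594))
q=look('5',[.500,-.042,-.59])
goto([*tw(q,(0,-.165)),.034],90+np.degrees(q[2]))
"
```

```text
t 8.15 pos [ 0.4052 -0.1876  0.1309] rpy [1.793e+02 1.000e-01 5.350e+01] F [0.6 0.1 0.4] grip 0.004
tool delta mm [ 8.7 -4.1 40.9] rot [ 0.7  0.1 -2.5]  bay TCP mm [-146.4 -288.4]
scene 0.65 719
  [ 0.5   -0.042 -0.59 ] 1.0
side 0.56 2937
  [ 0.4992 -0.0403 -0.606 ] 0.047
rail [ 0.4992 -0.0403 -0.606 ] cost 1.047 | bay: c [ -74.  -129.4] a deg 26.7 red [-15.6 -13.2] blue [-132.3 -245.6] post margin 23.6
t 8.35 pos [ 0.4052 -0.1876  0.1309] rpy [1.793e+02 1.000e-01 5.360e+01] F [0.8 0.3 0.3] grip 0.009
tool delta mm [ 9.5 -8.1 96.8] rot [ 0.7  0.1 -1.7]  bay TCP mm [-146.3 -288.4]
```

View pics/ov_side5.png

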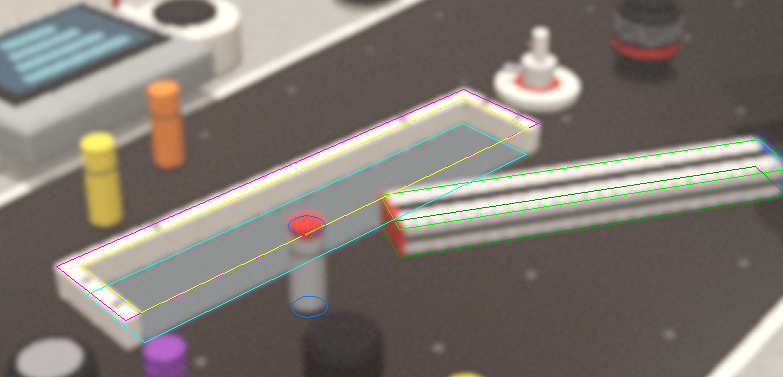

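View pics/ov_scene5.png

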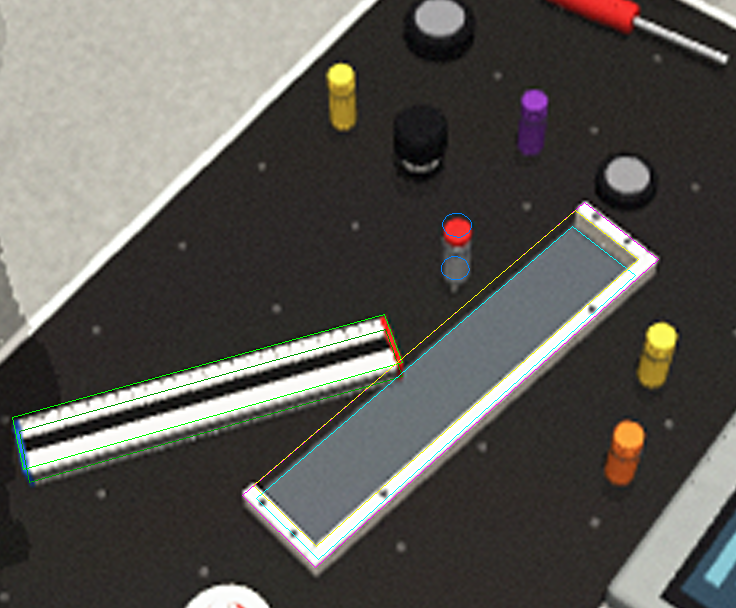

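The side view alone confirms the rail pose. I lower behind the blue cap and push along the axis.

Emit:
{"method": "drive_tool", "body": {"deltas": [[0.0,-0.006,0.03,0.7,0,0,0],[0,0,0.03,0,0,-2,0],[0,0,0.02,0,0,0,0],[0,0,0.01,0,0,0,0],[0.0,0,0.003,0,0,0,0],[0,0,0,0,0,0,0]]}}

```text
clock: 8.95
eef_pos: [0.4032, -0.1857, 0.0373]
eef_rot: [179.7, 0.0, 56.1]
wrist_force: [0.1, -0.9, -0.5]
grip_width: 0.002
```

```bash
python3 -c "
from h import *
q=[.4995,-.041,-.602]
goto([*tw(q,(0,-.139)),.034],90+np.degrees(q[2]))
"
```

```text
t 8.95 pos [ 0.4032 -0.1857  0.0373] rpy [179.7   0.   56.1] F [ 0.1 -0.9 -0.5] grip 0.002
tool delta mm [34.8 -2.2  3.3] rot [0.3 0.  0.6]  bay TCP mm [-148.6 -286.8]
```

Emit:
{"method": "drive_tool", "body": {"deltas": [[0.012,-0.002,0.002,0,0,0.6,0],[0.01,0,0,0,0,0,0],[0.006,0,0,0,0,0,0],[0.006,0,0,0,0,0,0],[0.008,0,0,0,0,0,0],[0.008,0,0,0,0,0,0],[0.008,0,0,0,0,0,0],[0.008,0,0,0,0,0,0],[0.008,0,0,0,0,0,0],[0.008,0,0,0,0,0,0],[0.006,0,0,0,0,0,0],[0,0,0,0,0,0,0]]}}

```text
clock: 10.15
eef_pos: [0.4571, -0.1089, 0.039]
eef_rot: [179.3, 0.1, 55.7]
wrist_force: [-0.8, -2.2, 0.3]
grip_width: 0.006
```

```bash
python3 -c "
from h import *
q=[.4995,-.041,-.602]
goto([*tw(q,(0,-.139)),.034],90+np.degrees(q[2]))
q=look('6',[.53,-.0,-.6])
goto([*tw(q,(0,-.139)),.034],90+np.degrees(q[2]))
"
```

```text
t 10.15 pos [ 0.4571 -0.1089  0.039 ] rpy [1.793e+02 1.000e-01 5.570e+01] F [-0.8 -2.2  0.3] grip 0.006
tool delta mm [-59.   -3.7   5.1] rot [0.7 0.1 0.2]  bay TCP mm [-106.  -203.2]
scene 0.55 2128
  [ 0.5356  0.0121 -0.5918] 0.165
side 0.61 2735
  [ 0.5296  0.0007 -0.6033] 0.139
rail [ 0.5345  0.0077 -0.6036] cost 0.316 | bay: c [-45.7 -76.9] a deg 26.5 red [12.4 39.4] blue [-103.8 -193.2] post margin 24.9
t 10.35 pos [ 0.4567 -0.1095  0.039 ] rpy [1.793e+02 1.000e-01 5.560e+01] F [0.3 0.3 0.3] grip 0.005
tool delta mm [ 1.7 -2.5  5. ] rot [0.7 0.1 0.2]  bay TCP mm [-106.3 -203.9]
```

View pics/ov_scene6.png

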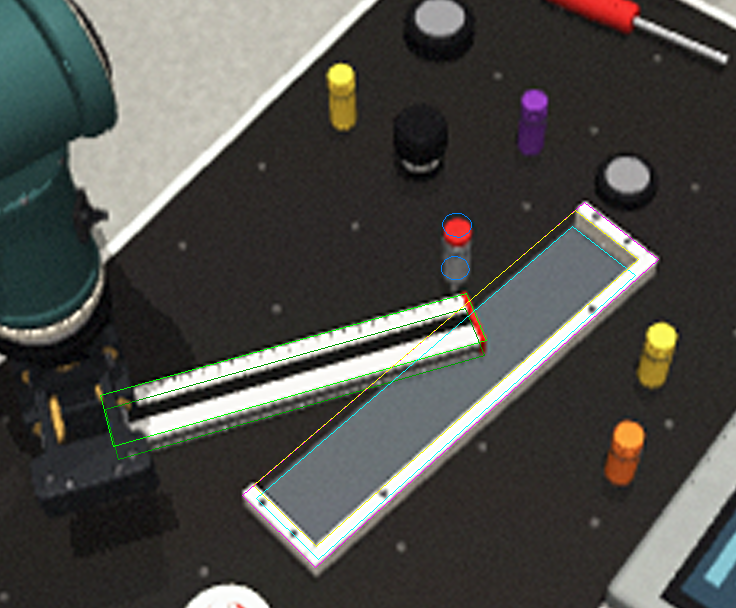

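View pics/ov_side6.png

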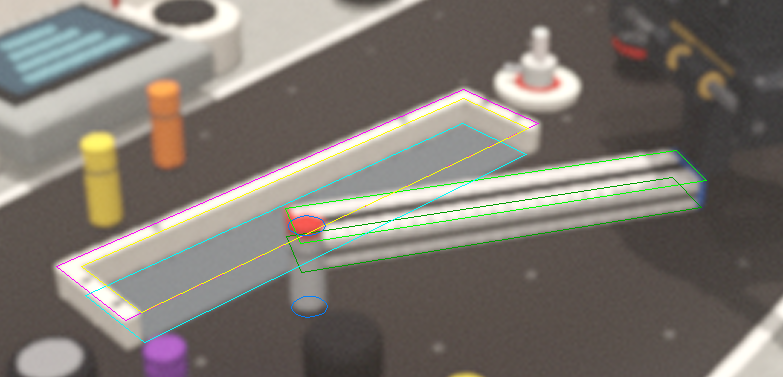

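The rail follows the axis push cleanly: red end is at bay (12, 39) and just passing behind the post with 25 mm margin. I push about 78 mm more with a slight left turn.

Emit:
{"method": "drive_tool", "body": {"deltas": [[0.004,-0.001,0.003,0.7,0,0,0],[0.007,0,0.002,0,0,0,0],[0.008,0,0.001,0,0,0,0],[0.008,0,0,0,0,-0.5,0],[0.008,0,0,0,0,-0.5,0],[0.008,0,0,0,0,-0.5,0],[0.008,0,0,0,0,-0.5,0],[0.006,0,0,0,0,-0.5,0],[0,0,0,0,0,0,0]]}}

```text
clock: 11.25
eef_pos: [0.4884, -0.0632, 0.0338]
eef_rot: [-179.9, 0.5, 58.3]
wrist_force: [-1.1, -2.6, 1.6]
grip_width: 0.001
```

```bash
python3 -c "
from h import *
goto([.457,-.109,.034],58)
q=look('7',[.557,.045,-.58])
goto([*tw(q,(0,-.139)),.034],90+np.degrees(q[2]))
"
```

```text
t 11.25 pos [ 0.4884 -0.0632  0.0338] rpy [-179.9    0.5   58.3] F [-1.1 -2.6  1.6] grip 0.001
tool delta mm [-55.5  -2.7   0.2] rot [-0.1  0.5  0.3]  bay TCP mm [ -81.3 -153.6]
scene 0.7 2115
  [ 0.5652  0.0589 -0.5829] 0.151
side 0.97 2841
  [ 0.5629  0.0536 -0.5728] 0.151
rail [ 0.5635  0.0572 -0.5803] cost 0.308 | bay: c [-23.9 -23.8] a deg 25.2 red [31.5 93.8] blue [ -79.2 -141.5] post margin 19.0
t 11.45 pos [ 0.4877 -0.0636  0.0336] rpy [-179.9    0.5   58.2] F [ 0.   0.3 -0.3] grip 0.006
tool delta mm [ 3.6 -2.8 -0.5] rot [-0.1  0.5  1.4]  bay TCP mm [ -82.  -154.1]
```

View pics/ov_scene7.png

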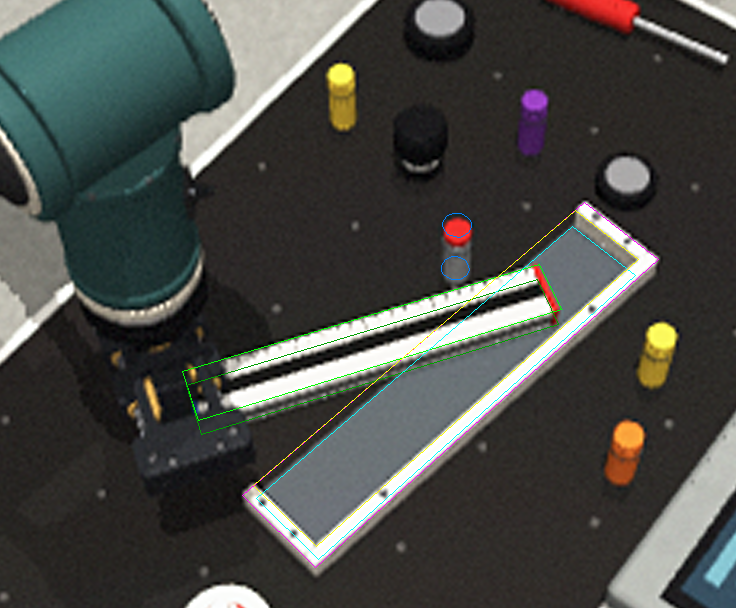

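View pics/ov_side7.png

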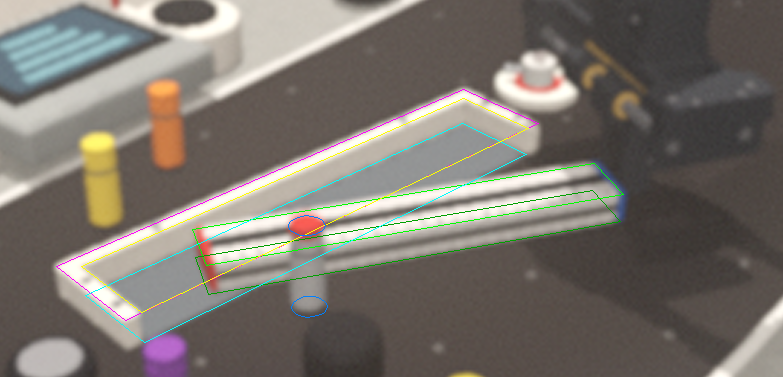

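Emit:
{"method": "drive_tool", "body": {"deltas": [[0.005,0,0,0,0,0,0],[0.006,0,0,0,0,-1,0],[0.006,0,0,0,0,-1,0],[0.006,0,0,0,0,-1,0],[0.005,0,0,0,0,-1,0],[0,0,0,0,0,0,0]]}}

```text
clock: 12.05
eef_pos: [0.502, -0.0391, 0.0334]
eef_rot: [-179.8, 0.6, 62.5]
wrist_force: [-1.0, -3.0, 2.1]
grip_width: 0.006
```

```bash
python3 -c "
from h import *
goto([.457,-.109,.034],58)
q=look('8',[.573,.075,-.55])
goto([*tw(q,(0,-.139)),.034],90+np.degrees(q[2]))
"
```

```text
t 12.05 pos [ 0.502  -0.0391  0.0334] rpy [-179.8    0.6   62.5] F [-1.  -3.   2.1] grip 0.006
tool delta mm [-82.8  -7.6   0.3] rot [-0.2  0.6  4.5]  bay TCP mm [ -71.3 -127.9]
scene 0.77 2000
  [ 0.578   0.0837 -0.551 ] 0.183
side 0.81 2987
  [ 0.5741  0.0804 -0.5519] 0.138
rail [ 0.5752  0.0811 -0.5615] cost 0.328 | bay: c [-15.7   1.4] a deg 24.1 red [ 37.5 120. ] blue [ -68.8 -117.3] post margin 14.7
t 12.25 pos [ 0.5017 -0.0394  0.0333] rpy [-179.8    0.6   62.4] F [ 0.7 -0.4  0.6] grip 0.003
tool delta mm [ 2.2 -1.8 -0.7] rot [-0.2  0.6  4.6]  bay TCP mm [ -71.5 -128.2]
```

View pics/ov_scene8.png

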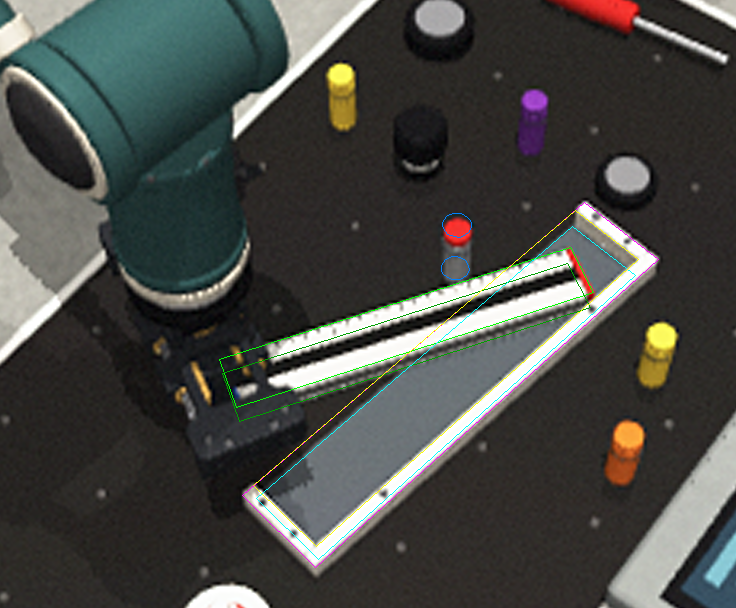

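View pics/ov_side8.png

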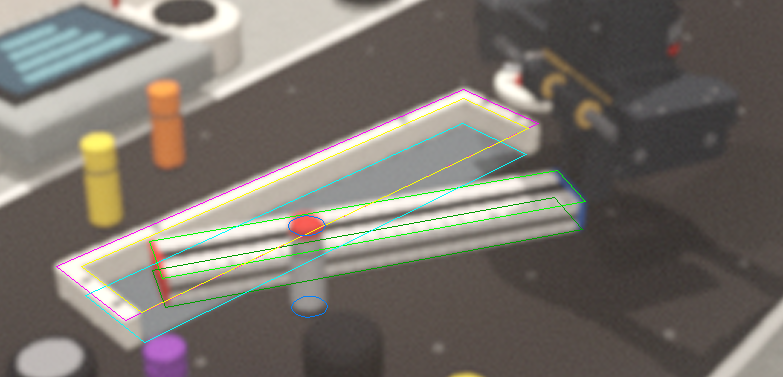

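The red end sits behind the post at bay (37, 120) and the rail centre is at (-16, 1). Now I lift, turn the tool and go to the robot-side face near the blue end.

```bash
python3 -c "
from h import *
q=[.5752,.0811,-.5555]
goto([*tw(q,(-.06,-.105)),.1],180+np.degrees(q[2]))
"
```

```text
t 12.25 pos [ 0.5017 -0.0394  0.0333] rpy [-179.8    0.6   62.4] F [ 0.7 -0.4  0.6] grip 0.003
tool delta mm [ 39.8 -58.5 -66.9] rot [ -0.6   0.3 -85.8]  bay TCP mm [ -71.5 -128.2]
```

Emit:
{"method": "drive_tool", "body": {"deltas": [[-0.012,0,0,0,0.5,0,0],[0,0,-0.04,0,0,0,0],[0,0,-0.035,0,0,0,0],[0.018,-0.02,0,0,0,0,0],[0.018,-0.02,0,0,0,0,0],[0.016,-0.02,0,0,0,0,0],[0,0,0,0,0,-8,0],[0,0,0,0,0,-8,0],[0,0,0,0,0,-8,0],[0,0,0,0,0,-8,0],[0,0,0,0,0,-8,0],[0,0,0,0,0,-8,0]]}}

```text
clock: 13.45
eef_pos: [0.4663, 0.0308, 0.1105]
eef_rot: [179.8, -0.6, 111.9]
wrist_force: [0.5, -0.1, -0.3]
grip_width: 0.004
```

Emit:
{"method": "drive_tool", "body": {"deltas": [[0,0,0,0,0,-8,0],[0,0,0,0,0,-8,0],[0,0,0,0,0,-8,0],[0,0,0,0,0,-8,0],[0,0,0,0,0,-6,0],[0,0,0,0,0,0,0]]}}

```text
clock: 14.05
eef_pos: [0.4656, 0.0329, 0.1094]
eef_rot: [179.2, -0.4, 151.5]
wrist_force: [-0.2, -0.4, -0.5]
grip_width: 0.005
```

```bash
python3 -c "
from h import *
q=[.5752,.0811,-.5555]
goto([*tw(q,(-.055,-.105)),.035],180+np.degrees(q[2]))
q=look('9',q)
goto([*tw(q,(-.055,-.105)),.035],180+np.degrees(q[2]))
"
```

```text
t 14.05 pos [0.4656 0.0329 0.1094] rpy [179.2  -0.4 151.5] F [-0.2 -0.4 -0.5] grip 0.005
tool delta mm [-12.9  -8.   74.2] rot [ 0.8 -0.5  3.3]  bay TCP mm [-117.4  -61.7]
scene 0.98 2145
  [ 0.5766  0.0821 -0.5554] 0.122
side 0.82 3084
  [ 0.5749  0.0816 -0.5667] 0.119
rail [ 0.575   0.0815 -0.5652] cost 0.254 | bay: c [-15.9   1.8] a deg 24.3 red [ 37.7 120.2] blue [ -69.5 -116.7] post margin 14.5
t 14.25 pos [0.4657 0.0327 0.1095] rpy [179.2  -0.4 151.4] F [-0.3  0.  -0.3] grip 0.007
tool delta mm [-11.4  -7.   74.4] rot [ 0.8 -0.5  3.8]  bay TCP mm [-117.3  -61.8]
```

View pics/ov_scene9.png

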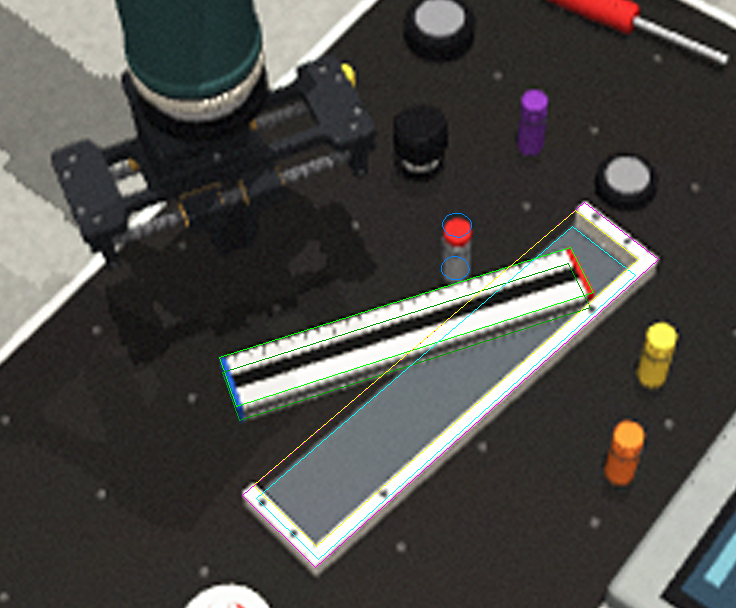

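Emit:
{"method": "drive_tool", "body": {"deltas": [[0,-0.008,0.025,0.8,-0.5,0,0],[0,0,0.025,0,0,3.5,0],[0,0,0.02,0,0,0,0],[0,0,0.006,0,0,0,0],[0,0,0,0,0,0,0]]}}

```text
clock: 14.75
eef_pos: [0.4643, 0.0261, 0.033]
eef_rot: [179.8, 0.3, 147.3]
wrist_force: [-0.9, 0.2, 0.4]
grip_width: 0.005
```

```bash
python3 -c "
from h import *
q=[.5752,.0815,-.561]
goto([*tw(q,(-.029,-.105)),.034],180+np.degrees(q[2]))
"
```

```text
t 14.75 pos [0.4643 0.0261 0.033 ] rpy [179.8   0.3 147.3] F [-0.9  0.2  0.4] grip 0.005
tool delta mm [-35.4   1.2  -0.8] rot [ 0.2  0.3 -0.5]  bay TCP mm [-117.7  -68.6]
```

Gap is 35 mm. I close it and push the first half of the swing.

Emit:
{"method": "drive_tool", "body": {"deltas": [[-0.013,0,0,0,0,0,0],[-0.012,0,0,0,0,0,0],[-0.008,0,0,0,0,0,0],[-0.007,0,0,0,0,-2,0],[-0.007,0,0,0,0,-2.5,0],[-0.007,0,0,0,0,-2.5,0],[-0.007,0,0,0,0,-2.5,0],[-0.007,0,0,0,0,-2,0],[0,0,0,0,0,0,0]]}}

```text
clock: 15.65
eef_pos: [0.5321, -0.0133, 0.0386]
eef_rot: [179.8, 0.6, 159.1]
wrist_force: [1.0, -1.0, -0.7]
grip_width: 0.002
```

```bash
python3 -c "
from h import *
goto([.457,-.109,.034],160)
q=look('10',[.58,.08,-.4])
goto([*tw(q,(-.029,-.105)),.034],180+np.degrees(q[2]))
"
```

```text
t 15.65 pos [ 0.5321 -0.0133  0.0386] rpy [179.8   0.6 159.1] F [ 1.  -1.  -0.7] grip 0.002
tool delta mm [  36.1 -116.2    3.8] rot [ 0.2  0.6 -0.9]  bay TCP mm [-45.1 -98.1]
scene 0.95 2279
  [ 0.5945  0.0773 -0.3107] 0.053
side 0.72 2547
  [ 0.5929  0.0762 -0.3072] 0.211
rail [ 0.5938  0.076  -0.3191] cost 0.275 | bay: c [ 3.5 -1. ] a deg 10.2 red [ 26.6 126.9] blue [ -19.6 -128.9] post margin 20.1
t 15.85 pos [ 0.5309 -0.0127  0.0384] rpy [179.8   0.5 159.1] F [ 0.3 -0.8  0.4] grip 0.01
tool delta mm [-2.9 -0.9  4.4] rot [ 0.2  0.6 -2.6]  bay TCP mm [-46.4 -97.7]
```

View pics/ov_scene10.png

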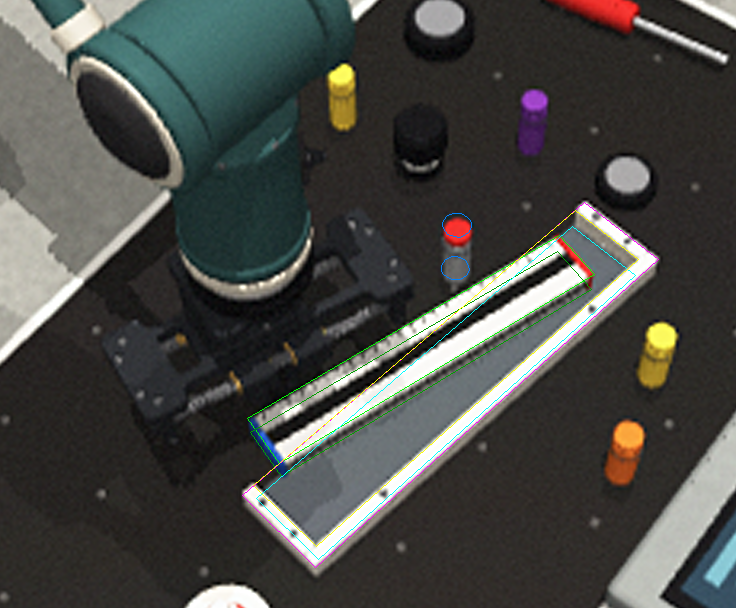

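View pics/ov_side10.png

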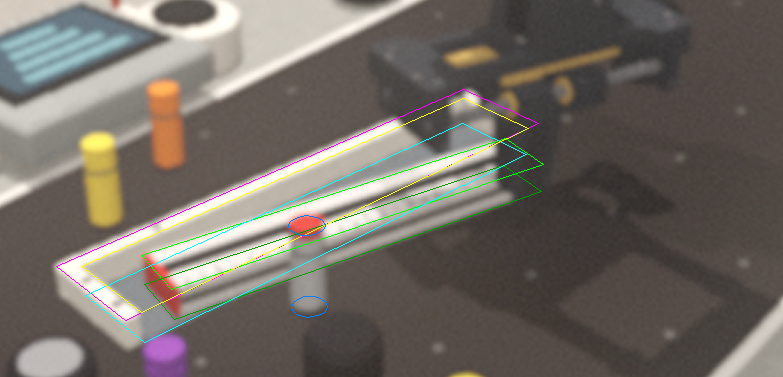

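The swing works: a is 10° and the blue end's y of -129 is clear of the right cheek. I continue to about 0°.

Emit:
{"method": "drive_tool", "body": {"deltas": [[-0.005,0,0.003,0,0.6,-1.5,0],[-0.006,0,0.002,0,0,-2,0],[-0.006,0,0,0,0,-2,0],[-0.006,0,0,0,0,-2,0],[-0.006,0,0,0,0,-2,0],[-0.004,0,0,0,0,-1.5,0],[0,0,0,0,0,0,0]]}}

```text
clock: 16.55
eef_pos: [0.5562, -0.021, 0.0328]
eef_rot: [179.9, -0.8, 170.5]
wrist_force: [-0.5, 0.0, -0.7]
grip_width: 0.005
```

```bash
python3 -c "
from h import *
goto([.457,-.109,.034],160)
q=look('11',[.6,.075,-.15])
goto([*tw(q,(-.04,-.005)),.034],180+np.degrees(q[2]))
"
```

```text
t 16.55 pos [ 0.5562 -0.021   0.0328] rpy [179.9  -0.8 170.5] F [-0.5  0.  -0.7] grip 0.005
tool delta mm [  83.3 -103.2   -0.3] rot [ 0.1 -0.8 10.5]  bay TCP mm [ -20.1 -102.4]
scene 0.66 2249
  [ 0.6048  0.0771 -0.1527] 0.064
side 0.92 2369
  [ 0.6021  0.0773 -0.1602] 0.231
rail [ 0.6048  0.0772 -0.1605] cost 0.308 | bay: c [14.2  1.7] a deg 1.1 red [ 16.8 131.6] blue [  11.6 -128.3] post margin 20.5
t 16.75 pos [ 0.5562 -0.0209  0.0329] rpy [179.9  -0.8 170.4] F [-0.2  0.3 -0.3] grip 0.007
tool delta mm [ 8.4 99.5 -0.8] rot [ 0.1 -0.8 -0.4]  bay TCP mm [ -20.2 -102.3]
```

View pics/ov_scene11.png

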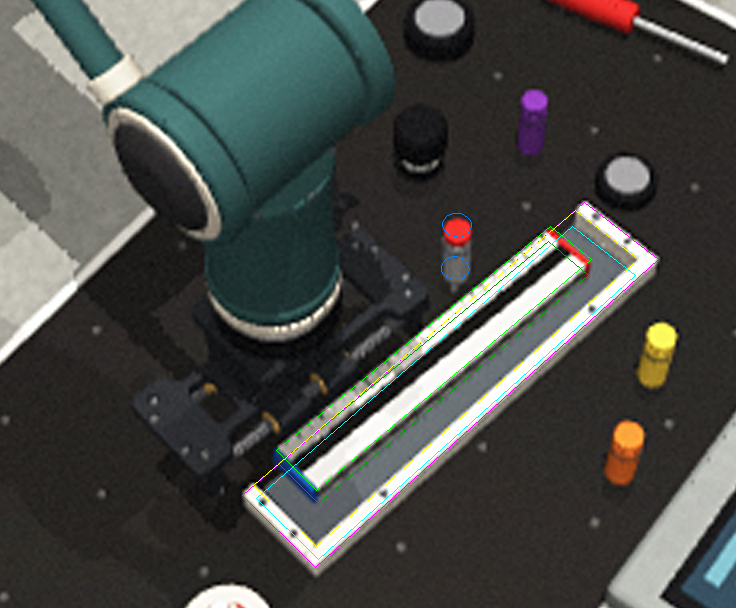

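View pics/ov_side11.png

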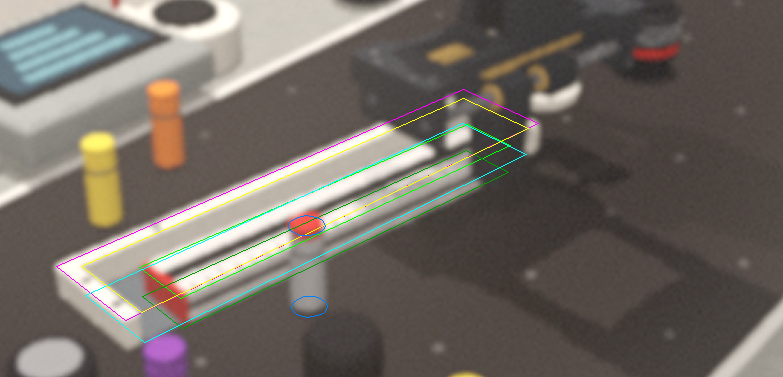

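The rail is parallel now at bay x = 14. I back off, move the fingers to the rail's middle, open them slightly for a wide two-point push, and push straight in.

Emit:
{"method": "drive_tool", "body": {"deltas": [[0.012,0,0,0,-0.8,0,0],[0,0.02,0,0,0,0,0.03],[0,0.02,0,0,0,0,0.03],[0,0.02,0,0,0,0,0.03],[0,0.02,0,0,0,0,0.03],[0,0.012,0,0,0,-0.5,0.03],[0,0,0,0,0,0,0.03]]}}

```text
clock: 17.45
eef_pos: [0.5609, 0.0746, 0.0344]
eef_rot: [179.8, 0.3, 170.8]
wrist_force: [0.4, -0.3, -0.3]
grip_width: 0.338
```

```bash
python3 -c "
from h import *
goto([*tw(BAYQ,(.011,-.002)),.033],180+np.degrees(BAYQ[2]))
"
```

```text
t 17.45 pos [0.5609 0.0746 0.0344] rpy [179.8   0.3 170.8] F [ 0.4 -0.3 -0.3] grip 0.338
tool delta mm [-39.7   5.8   1.7] rot [ 0.2  0.3 -1.2]  bay TCP mm [-28.9  -7. ]
```

Emit:
{"method": "drive_tool", "body": {"deltas": [[0,0.006,0.001,0,0.3,-1.2,0.03],[-0.007,0,0,0,0,0,0.03],[-0.006,0,0,0,0,0,0.03],[-0.006,0,0,0,0,0,0.03],[-0.006,0,0,0,0,0,0.03],[-0.005,0,0,0,0,0,0.03],[0,0,0,0,0,0,0.03]]}}

```text
clock: 18.15
eef_pos: [0.5882, 0.0738, 0.0319]
eef_rot: [179.9, -0.8, 171.8]
wrist_force: [0.1, 0.1, 0.2]
grip_width: 0.339
```

```bash
python3 -c "
from h import *
goto([*tw(BAYQ,(.011,-.002)),.033],180+np.degrees(BAYQ[2]))
q=look('12',[.62,.075,-.14])
"
```

```text
t 18.15 pos [0.5882 0.0738 0.0319] rpy [179.9  -0.8 171.8] F [0.1 0.1 0.2] grip 0.339
tool delta mm [-12.7   2.   -1.3] rot [ 0.1 -0.8 -0.1]  bay TCP mm [-1.7 -4. ]
scene 0.89 2220
  [ 0.6196  0.0742 -0.146 ] 0.075
side 0.67 1980
  [ 0.6187  0.0716 -0.1408] 0.344
rail [ 0.6187  0.0716 -0.1411] cost 0.419 | bay: c [28.8 -1.9] a deg 0.0 red [ 28.9 128.1] blue [  28.7 -131.9] post margin 33.8
```

View pics/ov_scene12.png

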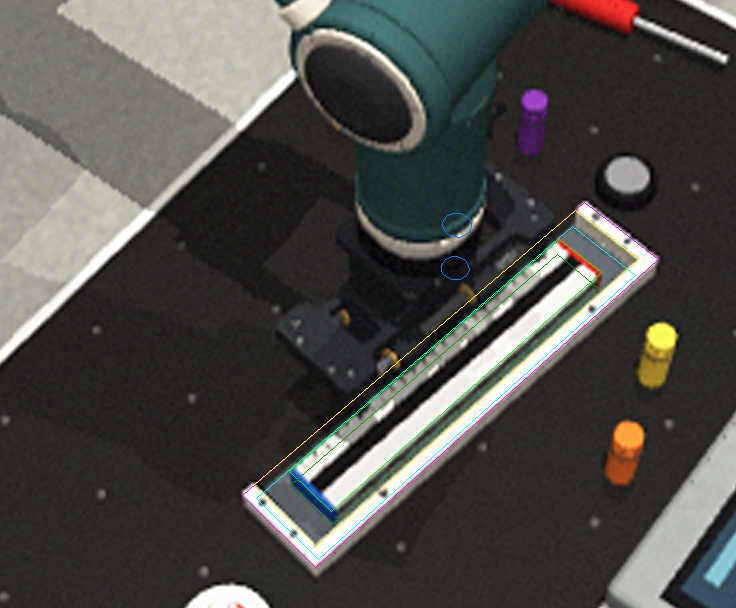

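View pics/ov_side12.png

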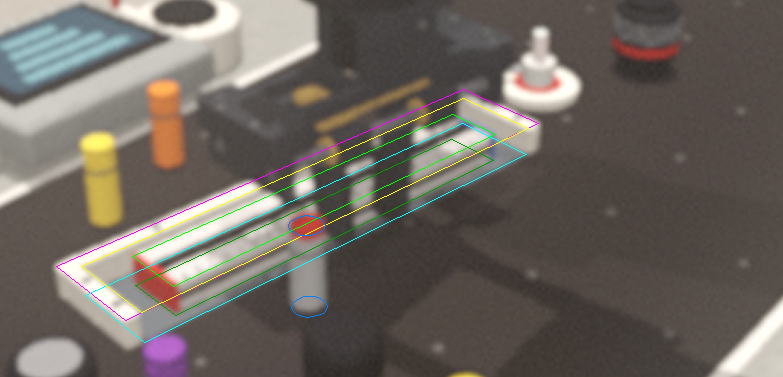

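Emit:
{"method": "drive_tool", "body": {"deltas": [[-0.005,0.002,0,0,0.5,0,0.03],[-0.004,0,0,0,0,0,0.03],[-0.003,0,0,0,0,0,0.03]]}}

```text
clock: 18.65
eef_pos: [0.5966, 0.0741, 0.0312]
eef_rot: [-180.0, -1.8, 171.8]
wrist_force: [-6.0, 0.8, 5.6]
grip_width: 0.339
```

Emit:
{"method": "drive_tool", "body": {"deltas": [[-0.003,0,0,0,0,0,0.03],[-0.002,0,0,0,0,0,0.03]]}}

```text
clock: 18.85
eef_pos: [0.5988, 0.0739, 0.031]
eef_rot: [-179.9, -2.3, 171.8]
wrist_force: [-9.2, 1.6, 8.2]
grip_width: 0.341
```

```bash
python3 -c "
from h import *
goto([*tw(BAYQ,(.011,-.002)),.033],180+np.degrees(BAYQ[2]))
"
```

```text
t 18.85 pos [0.5988 0.0739 0.031 ] rpy [-179.9   -2.3  171.8] F [-9.2  1.6  8.2] grip 0.341
tool delta mm [-2.2  0.4 -2.1] rot [-0.1 -2.3 -0.1]  bay TCP mm [ 8.7 -2.4]
```

Force rose to 9 N along the push, likely wall contact. I check.

```bash
python3 -c "
from h import *
q=look('13',[.63,.075,-.14])
m=robot.camera_model('wrist');cv2.imwrite('pics/wrist13.png',robot.capture('wrist'))
print(robot.observe()['wrist_force'])
"
```

```text
scene 0.7 2006
  [ 0.6261  0.0728 -0.1475] 0.168
side 0.61 1946
  [ 0.6289  0.0711 -0.1239] 0.34
rail [ 0.628   0.073  -0.1409] cost 0.509 | bay: c [37.8  0.8] a deg 0.0 red [ 37.8 130.8] blue [  37.7 -129.2] post margin 42.8
[-7.76575891  1.23210097  6.51533019]
```

View pics/ov_scene13.png

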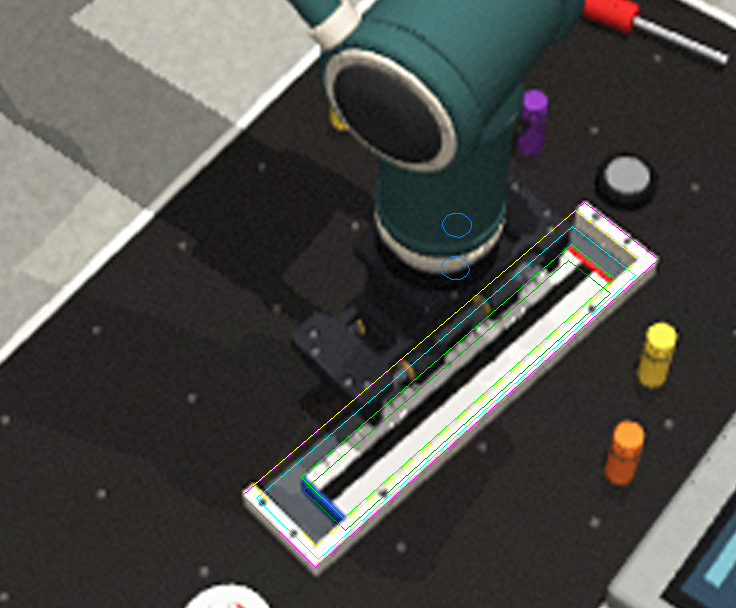

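View pics/ov_side13.png

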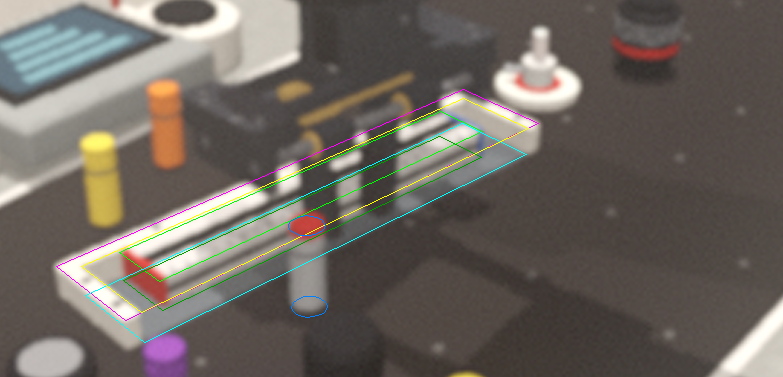

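View pics/wrist13.png

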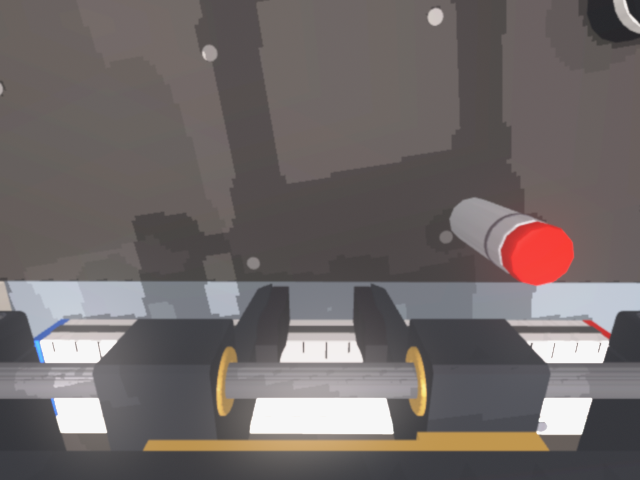

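The rail is level with the back wall and the push force is well above sliding friction. I retract horizontally, then lift clear.

Emit:
{"method": "drive_tool", "body": {"deltas": [[0.006,0,0,0,0,0,0.03],[0.012,0,-0.002,0,0,0,0.03],[0,0,-0.03,0,-2,0,0.03],[0,0,-0.045,0,0,0,0.03],[0.03,0,-0.03,0,0,0,0.03],[0.045,0,0,0,0,0,0.03],[0.045,0,-0.01,0,0,0,0.03],[0.03,0,-0.01,0,0,0,0.03],[0,0,0,0,0,0,0.03]]}}

```text
clock: 20.0
eef_pos: [0.4294, 0.0986, 0.1635]
eef_rot: [179.9, 0.4, 171.8]
wrist_force: [0.7, 0.2, -0.3]
grip_width: 0.338
```

```bash
python3 -c "
from h import *
goto([.4,.07,.2],171)
q=look('14',[.628,.075,-.14])
m=robot.camera_model('wrist');cv2.imwrite('pics/wrist14.png',robot.capture('wrist'))
"
```

```text
t 20.0 pos [0.4294 0.0986 0.1635] rpy [179.9   0.4 171.8] F [ 0.7  0.2 -0.3] grip 0.338
tool delta mm [ 24.7 -32.5 -36.7] rot [0.1 0.4 0.8]  bay TCP mm [-162.5   -1.6]
scene 0.44 344
  [ 0.628  0.075 -0.14 ] 1.0
side 0.57 2762
  [ 0.6277  0.0725 -0.1486] 0.074
rail [ 0.6277  0.0725 -0.1486] cost 1.074 | bay: c [37.6  0.3] a deg 0.5 red [ 38.6 130.3] blue [  36.5 -129.7] post margin 43.1
```

View pics/ov_scene14.png

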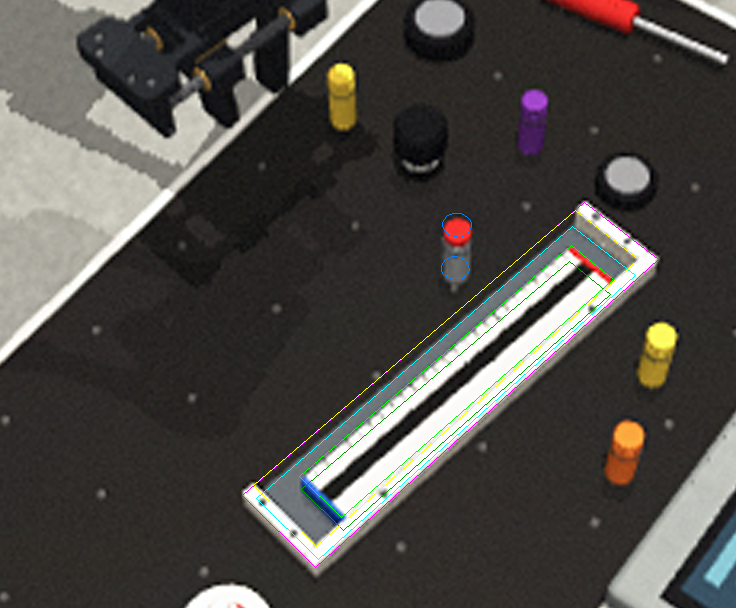

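View pics/ov_side14.png

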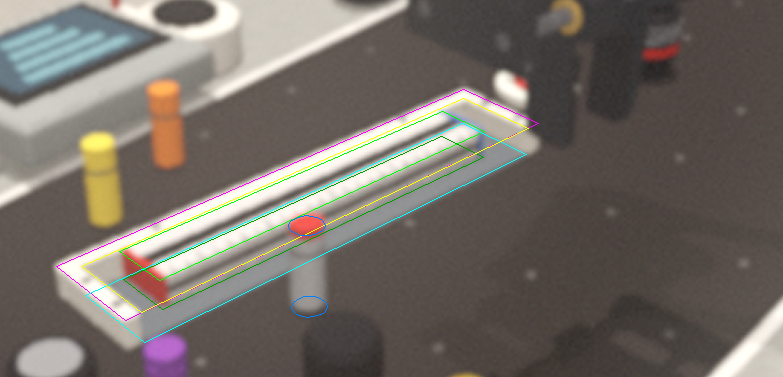

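View pics/wrist14.png

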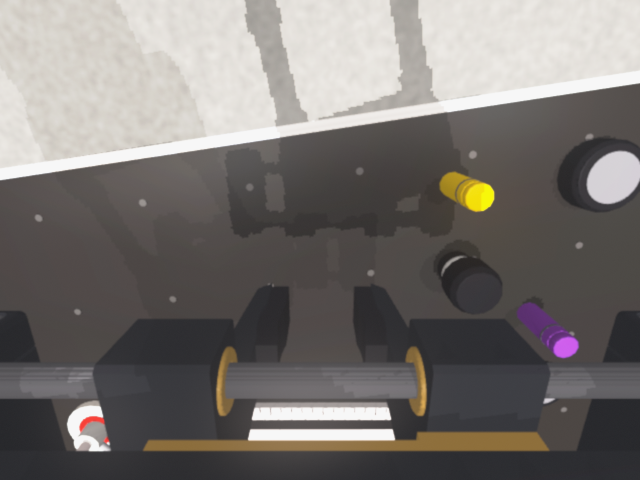

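```bash
python3 -c "
import cv2
a=cv2.imread('pics/scene14.png')[210:335,265:405];b=cv2.imread('pics/side14.png')[195:300,200:385]
a=cv2.resize(a,None,fx=4,fy=4,interpolation=cv2.INTER_CUBIC)
b=cv2.resize(b,None,fx=4,fy=4,interpolation=cv2.INTER_CUBIC)
cv2.imwrite('pics/z1.png',a);cv2.imwrite('pics/z2.png',b)"
```

```text
(no output)
```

View pics/z1.png

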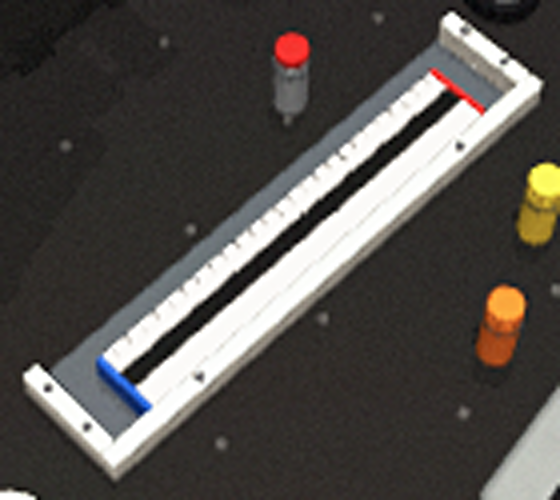

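View pics/z2.png

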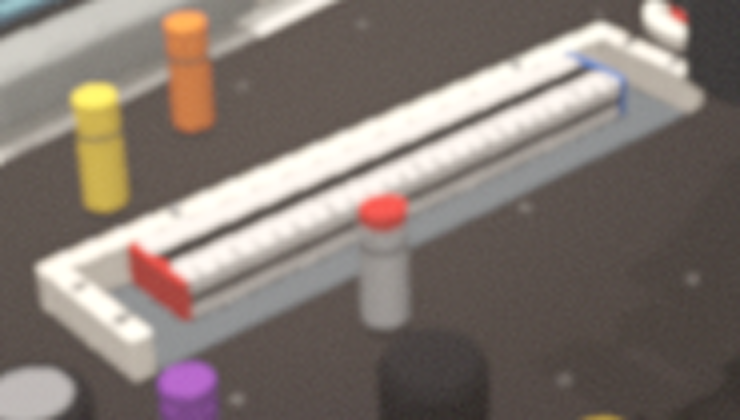

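The rail is flush along the back wall: only a hairline shows between rail and wall in the scene crop (150,405)–(485,110), both ends are inside the cheeks, and the hand is clear. I compare the bystanders with the first pictures, then hand in.

```bash
python3 -c "
from h import *
a=cv2.imread('pics/scene0.png');b=cv2.imread('pics/scene14.png')
for n,(u,v) in dict(obj=(218,362),eye=(327,193),lcap=(390,207),big=(331,158),spec=(264,348),drv=(390,155),post=(338,228)).items():
    w=16;t=cv2.cvtColor(a,6)[v-w:v+w,u-w:u+w];s=cv2.cvtColor(b,6)[v-w-8:v+w+8,u-w-8:u+w+8]
    _,m,_,l=cv2.minMaxLoc(cv2.matchTemplate(s,t,cv2.TM_CCOEFF_NORMED));print(n,round(m,2),l[0]-8,l[1]-8)
print(robot.observe()['clock']);robot.job_done()
"
```

```text
obj 0.98 0 0
eye 0.96 0 0
lcap 1.0 0 0
big 1.0 0 0
spec 1.0 0 0
drv 1.0 0 0
post 0.99 0 0
20.25
the job is handed in; nothing more can be done
```

The silver rail lies in the bay along the back wall, and the job is handed in at 20.25 s on the robot's clock. I only slid the rail with the fingertips:

1. **Turn:** pushed near the red end until the rail stood at about 26° to the bay.
2. **Red end in:** pushed on the blue end along the rail's axis, so the red end went in behind the post. The estimated clearance to the post stayed at 14 mm or more.
3. **Blue end in:** swung the blue end in past the right cheek.
4. **Back wall:** pushed at the middle with both fingers until the force rose to about 9 N at the wall.

**Last checks:**
- **Rail position:** in the bay frame, the last fit puts the rail's centre at about (38, 0) mm, at 0.5°. Both ends are about 25 mm from the cheeks.
- **Back wall:** the crop from the scene camera shows only a hairline between rail and wall. The fit reads about 2 mm short of contact, which is within the calibration error.
- **Other things:** the six bystanders and the post show no pixel shift against the first scene picture.
- **Hand:** it was lifted clear, with force readings near zero.

**Disagreement:** in the last look, the network's cut-out of the rail in the scene camera was wrong (score 0.44). The final fit therefore rests on the side camera, backed by viewing both pictures.

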